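# Turn the press plate over with the turning trowel

### The job

Turn the press plate over, without your fingers touching its polished metal: take the turning trowel by its upright grip, slide the blade flat along the board under the plate's edge, push the plate with it until it rests against the stop block, then lever it up and over so that it comes to lie flat on top of the stop block with its raised pad upward. Feel your way and press gently throughout, then stand the trowel flat on the desk again, beside the board, and disturb nothing else.

Things in the scene. Friction and masses are not known exactly. Their poses are not given: they have to be found in the camera images.
- board: stepped wooden turning board, fixed to the desk. Base plank 270 (x) x 110 (y) x 12 mm; origin at the centre of its underside, x along the plank towards its stop block, z up. It is let into the desk by 0 to 4 mm, so the plank's top lies 8 to 12 mm above the desk. The plank before the stop block is bare but for the plate.
- board_top (a point): centre of the plank's top, axes as the board's. On the plank's +x end sits the stop block, 100 x 100 mm, its flat top 10 mm above the plank: a 10 mm step facing -x. A 12 mm high rail closes the far end of its top, 92 mm behind the step. The block is clamped where the last user left it: its step lies somewhere between x = 8 and x = 32 mm from this point, not measured.
- plate_center (a point): centre of the press plate, half-way up its 9 mm. Aluminium plate 64 (x) x 56 (y) x 5 mm, at the start face up on a raised pad below it. x axis roughly along the board's x, z up (down once turned over). It stands on the plank 4 to 50 mm short of the step.
- plate: the press plate, about 50 to 90 g; origin at the centre of the pad's underside, axes as above. The pad is 36 (x) x 40 (y) x 4 mm, centred, so the plate's rim overhangs it by 14 mm at the x ends and 8 mm at the y sides, with a gap of 4 mm to the plank in which the blade fits.
- trowel_grip (a point): middle of the turning trowel's upright wooden grip: a block 24 (x) x 26 (y) mm, reaching from 20 to 75 mm above the blade's underside; this point is 45 mm above the underside. x points along the blade to its tip, z up along the grip.
- trowel_tip (a point): middle of the trowel blade's front edge, on its underside, 80 mm ahead of the grip's axis; axes as the grip's.
- trowel: the turning trowel, 140 g, standing by itself on its flat steel blade, which is 40 mm wide, 2 mm thick and runs from 26 mm behind the grip's axis to 80 mm in front; origin on the blade's underside below the grip, axes as the grip's.
- wax_cake: round cake of wax, 45 mm across, 14 mm high; a bystander; origin at the centre of its underside
- spool: wooden thread spool, 33 mm across, 40 mm high; a bystander; origin at the centre of its underside
- abrasive_block: grey abrasive block 28x44x17 mm; a bystander; origin at the centre of its underside
- chalk: flat piece of tailor's chalk 42x48x6 mm; a bystander; origin at the centre of its underside

How it is judged:
By the outcome, as a careful person would: the job done as asked, in the order asked, and still so for the second after the job is handed in, with the robot touching nothing.
It also fails if it takes over 64 s, if anything falls off the work surface, if the arm or the gripper's body presses on something with over 40 N, if the wrist force passes 120 N, or if a joint passes its speed limit or range.

### The arm

A 6-joint arm with a two-finger parallel gripper is mounted at the origin on a cart in front of the work surface, level with it; the furniture and walls round the work are solid. World frame = base frame: x ahead of the robot, y to its left, z up, the work surface at z = 0. Lengths are in m, angles in rad, forces in N, time in s.
With the tool pointing down it reaches from about 0.35 to 0.975 m from the base axis. Payload 4.9 kg.
Tool frame: the origin (TCP) lies on the front face of the gripper's body, between the roots of the fingers; the fingertips stand ctrl.finger_overhang ahead of it and the grasp point (between the pads) lies 54 mm ahead of it (ctrl.finger_overhang is the distance from the TCP to the fingertips, in m); z points along the fingers, y is the line along which they close (so a half turn about z gives the same grasp; the last joint's range is limited). The gripper opens to 85 mm and grips with 20 to 120 N. Pads are 22 mm wide; open, the fingers measure 114 mm over their backs; the gripper's body (76 mm by 85 mm) begins 54 mm behind the grasp point. The pads swing forward as they close: fully open they stand 13 mm farther back than shut.
Start: joints at [-1.334, 0.053, 1.613, -0, 1.476, -0.119], TCP at [0.218, -0.586, 0.304] pointing down, gripper open.
Joint ranges: [-3.01, 3.01], [-1.01, 2.22], [0.06, 2.58], [-1.02, 4.17], [0.09, 2.62], [-3.14, 3.14]. Speed limits (rad/s): [2.57, 2.57, 3.14, 3.14, 3.14, 3.14].

### API

Orientations are given as a rotation vector (axis times angle).
In Python, from station import ctrl, vision gives the robot as it stands. The module is installed in compiled form; this text tells all that it offers.
- The arm moves only by the tool drive_tool, never from a script. Its argument "rows" is a list of rows, each a list of 2 entries, a list of its own where there are three numbers: the shift along the tool's x, y, z in m, then the turn about the tool's z in rad. A call has 1 to 10 rows; each row shifts and turns the commanded pose from where the row before left it, along the tool's axes as they then stand; what a row does not reach is not made up. A row lasts 1/10 s, in which the tool goes at most 50 mm and 8.59 degrees, less where a joint would pass 70% of its speed; a pose out of reach is approached as far as the arm can. A call with a gripper value outside its range is refused whole. "jaw" is the closure, from 0 (fully open) to 1 (shut), set as the call begins (left out, the last holds). The fingers move at their own pace and stop on an object; "grip_force" is the grip in N (left out, the last holds). Time passes only in rows, so rows that do not move let the fingers close. It gives the time, the measured TCP pose, the force, the opening and the grip force at its end, in the units of the state.
- ctrl.get_obs(): the state, without advancing time (a new reading comes with each control period).
- vision.get_image(name): name is "scene" or "top" or "wrist"; returns a dict with "image" (384x512x3 uint8, blue, green, red), "vertical_fov" (degrees; the focal length in pixels is half the picture's height over the tangent of half this angle, whatever the lens; pixels are square), "cx", "cy" (the principal point, pixels), "R" (3x3) and "t" (3): a world point X has camera coordinates R X + t. Camera axes: x right, y down, z forward; pixel columns grow to the right and rows downward; lengths in m; the calibration is good to about 2 mm. The wrist camera is an equidistant fisheye: a pixel r from the principal point sees the ray r / f radians off the axis. A picture is of the moment at which its call begins. There is no depth.
- ctrl.finish_job(): hands the job in; it is judged then, once.
The state is a dict: "t": time; "q": joint angles; "dq": joint speeds; "effort": joint torques, N m; "tool_pos": TCP position; "tool_rot": TCP orientation; "contact_force": force on the tool from outside, world axes, zero at the start; "wrist_torque": the same for the moment, N m; "opening": finger opening in m; "grip_force": force on a finger pad.
Only numpy, scipy, OpenCV 4.12 (cv2) and the standard library are available. Lean on these libraries where they do the work, as an engineer would, in place of code of your own. Each camera call takes 0.05 s, during which the arm holds its last target. There are 200 camera calls.

## Working session

There is one attempt and no reset: what is moved stays moved. The work goes in short steps, Python scripts to look and compute and a tool call to move; the robot and the scene stay as the last step left them, time stands still between calls to the robot, and variables do not carry over. Pictures are saved under pics/ and viewed, at most 10 in all, crops included, and the job is handed in when it is done.

Besides the shell and the picture viewer there is one more tool, called as a command line: name --argument value ..., lists and objects as JSON in quotes. drive_tool: Moves the arm, as the interface text tells. Its arguments: {"type":"object","properties":{"rows":{"type":"array","items":{"type":"array"}},"jaw":{"type":"number"},"grip_force":{"type":"number"}},"required":["rows"]}

```bash
mkdir -p pics; ls
python3 - <<'E'
from station import ctrl, vision
import cv2
o=ctrl.get_obs(); print({k:o[k] for k in ('t','tool_pos','tool_rot','opening','contact_force')}, ctrl.finger_overhang)
for n in ("scene","top"):
    d=vision.get_image(n); cv2.imwrite(f"pics/{n}0.png",d["image"])
    print(n,d["vertical_fov"],d["cx"],d["cy"],d["R"],d["t"])
a=cv2.imread("pics/top0.png");cv2.imwrite("pics/top0b.png",cv2.resize(a,(800,600),interpolation=cv2.INTER_CUBIC))
a=cv2.imread("pics/scene0.png");cv2.imwrite("pics/scene0b.png",cv2.resize(a,(800,600),interpolation=cv2.INTER_CUBIC))
E
```

```text
pics
{'t': 0.0, 'tool_pos': array([ 0.21761486, -0.58541265,  0.30268408]), 'tool_rot': array([-3.09005116e+00, -5.55561667e-01,  1.44502754e-04]), 'opening': 0.08521164473367833, 'contact_force': array([ 0.25693973,  0.14397627, -0.22699444])} 0.0726
scene 42.451875254047685 252.76208517729535 193.91735076483442 [[ 0.85940144 -0.51078044  0.02307602]
 [-0.25913706 -0.47402289 -0.84151666]
 [ 0.44076881  0.71722078 -0.5397381 ]] [-0.53491994  0.09298748  1.08198798]
top 56.43344536885542 252.51773628135365 190.78689828401068 [[-0.02140019 -0.99976847  0.00224676]
 [-0.97866401  0.02048901 -0.20444303]
 [ 0.20434966 -0.00657394 -0.97887589]] [-0.16840953  0.50709701  0.78713938]
```

View pics/top0b.png

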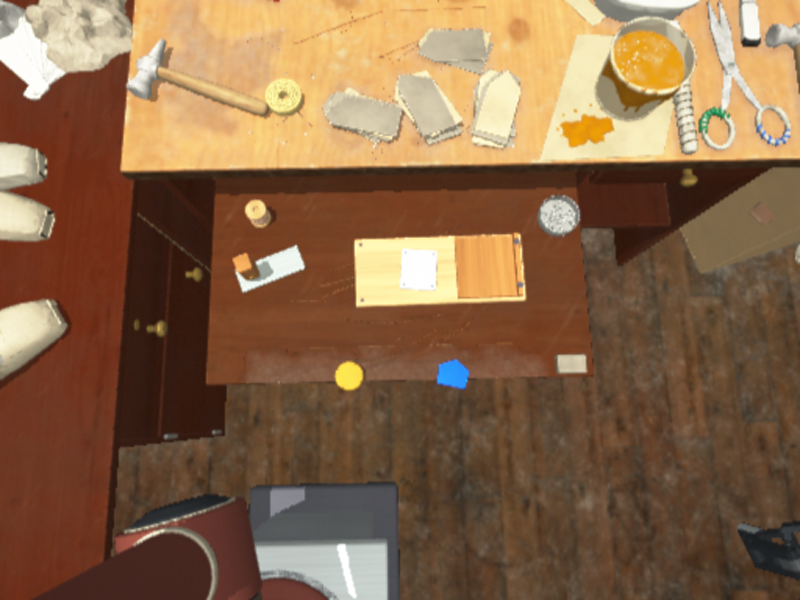

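View pics/scene0b.png

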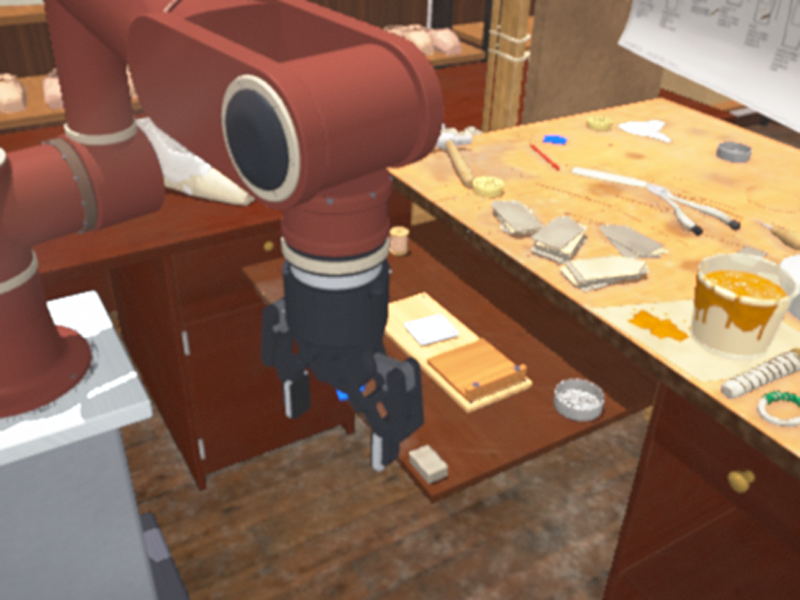

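The top view (800×600 scale) shows the trowel grip near (243,265) with its blade pointing right to about (303,258). The plate is at (419,270), the step at x≈456, and the board spans (355–524, 235–306). The spool is at (258,213). Next I measure these at subpixel level.

```bash
cat > h.py <<'E'
import numpy as np, cv2
from station import ctrl, vision
from scipy.spatial.transform import Rotation as Ro
def f(d): return d["image"].shape[0]/2/np.tan(np.radians(d["vertical_fov"])/2)
def ray(d,uv,fish=False):
    x=(np.array(uv,float)-[d["cx"],d["cy"]])/f(d)
    if fish:
        r=np.linalg.norm(x); v=np.r_[x/r*np.sin(r),np.cos(r)]
    else: v=np.r_[x,1]
    return -d["R"].T@d["t"], d["R"].T@v
def onz(d,uv,z,fish=False):
    c,v=ray(d,uv,fish); return c+v*(z-c[2])/v[2]
def proj(d,X,fish=False):
    p=d["R"]@np.array(X)+d["t"]
    if fish:
        s=np.hypot(p[0],p[1]); return f(d)*np.arctan2(s,p[2])*p[:2]/s+[d["cx"],d["cy"]]
    return p[:2]/p[2]*f(d)+[d["cx"],d["cy"]]
E
python3 - <<'E'
from h import *
d=vision.get_image("top"); im=d["image"]
hsv=cv2.cvtColor(im,cv2.COLOR_BGR2HSV)
x0,y0,x1,y1=125,110,390,260
c=im[y0:y1,x0:x1]; cv2.imwrite("pics/crop1.png",cv2.resize(c,None,fx=3,fy=3,interpolation=cv2.INTER_CUBIC))
for n,p in dict(blade=(185,170),grip=(156,170),plate=(268,173),plank=(240,165),block=(310,170),desk=(210,200)).items(): print(n,hsv[p[1],p[0]])
def big(m,z,name,k=2):
    m=m.astype(np.uint8)*255
    m[:y0]=0;m[y1:]=0;m[:,:x0]=0;m[:,x1:]=0
    cs,_=cv2.findContours(m,cv2.RETR_EXTERNAL,cv2.CHAIN_APPROX_NONE)
    for q in sorted(cs,key=cv2.contourArea)[-k:]:
        r=cv2.minAreaRect(q); b=cv2.boxPoints(r)
        P=np.array([onz(d,u,z)[:2] for u in b])
        print(name,cv2.contourArea(q),np.round(r[0],1),'corners',np.round(P*1000,0).tolist(),'ctr',np.round(P.mean(0)*1000,1),'sizes',np.round([np.linalg.norm(P[1]-P[0])*1000,np.linalg.norm(P[2]-P[1])*1000],1))
H,S,V=cv2.split(hsv)
big((S<60)&(V>130),0.002,'white')
big((S<60)&(V>130),0.018,'white@18')
big((V>150),0.010,'bright')
E
```

```text
blade [ 60   7 245]
grip [ 16 157 246]
plate [ 60   1 255]
plank [ 25  89 254]
block [ 16 159 240]
desk [ 11 167 127]
white 513.5 [172.3 171.7] corners [[567.0, 79.0], [607.0, -21.0], [568.0, -36.0], [528.0, 63.0]] ctr [567.5  21.3] sizes [107.7  42.2]
white 552.0 [267.5 172. ] corners [[596.0, -190.0], [595.0, -248.0], [527.0, -246.0], [529.0, -188.0]] ctr [ 561.8 -218.2] sizes [58.4 67.7]
white@18 513.5 [172.3 171.7] corners [[563.0, 75.0], [602.0, -24.0], [563.0, -39.0], [525.0, 59.0]] ctr [563.2  17.7] sizes [105.7  41.4]
white@18 552.0 [267.5 172. ] corners [[591.0, -190.0], [590.0, -247.0], [524.0, -245.0], [525.0, -188.0]] ctr [ 557.6 -217.4] sizes [57.3 66.4]
bright 614.5 [171.5 168.9] corners [[585.0, 83.0], [619.0, -19.0], [560.0, -39.0], [527.0, 62.0]] ctr [572.8  21.8] sizes [107.8  61.4]
bright 4627.0 [280.9 172.2] corners [[614.0, -113.0], [619.0, -390.0], [504.0, -386.0], [500.0, -117.0]] ctr [ 558.9 -251.4] sizes [276.7 114.5]
```

View pics/crop1.png

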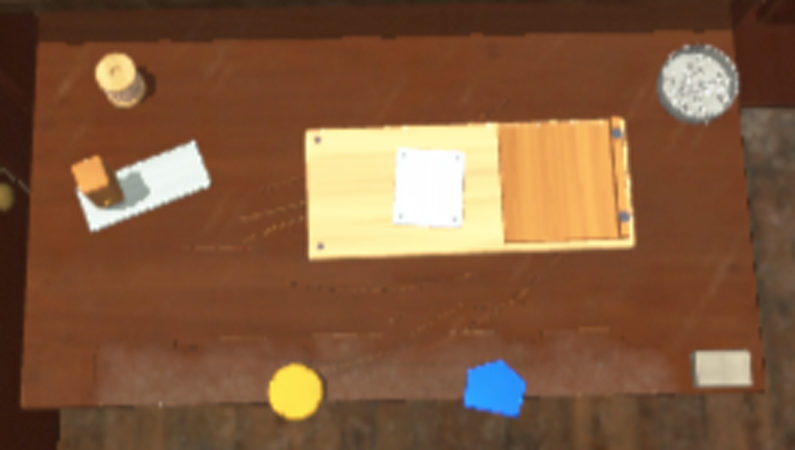

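drive_tool --rows '[[[0.04,-0.026,0],0],[[0.04,-0.026,0],0],[[0.04,-0.026,0],0],[[0.04,-0.026,0],0],[[0.04,-0.026,0],0],[[0.04,-0.026,0],0],[[0.04,-0.026,0],0],[[0.04,-0.026,0],0],[[0.04,-0.026,0],0],[[0.02,-0.013,0],0]]'

```text
t: 1.15
tool_pos: [0.4892, -0.2189, 0.3037]
tool_rot: [-3.09, -0.561, -0.001]
contact_force: [-0.4, -1.2, -0.1]
opening: 0.0853
grip_force: 0.0
```

Run:
```python
from h import *
d=vision.get_image("wrist"); im=d["image"]; cv2.imwrite("pics/w1.png",cv2.resize(im,(800,600),interpolation=cv2.INTER_CUBIC))
np.savez("w1.npz",**d)
o=ctrl.get_obs();print(o["tool_pos"],o["tool_rot"],o["q"],f(d),d["cx"],d["cy"],-d["R"].T@d["t"],d["R"])
for p in [(.559,-.2514,.01),(.5575,.046,.075),(.562,-.218,.02)]: print(proj(d,p,True)*1.5625)
```

```text
[ 0.49015959 -0.21749582  0.30359033] [-3.08834551e+00 -5.62937090e-01 -2.52801420e-03] [-0.55753984 -0.16055312  1.81850655  0.00284023  1.48403531  0.6524129 ] 297.3186396354542 256.9911853434326 196.17994188121187 [ 0.56036014 -0.19257318  0.37371664] [[ 3.50058877e-01 -9.36727661e-01 -2.68680778e-04]
 [-8.94599567e-01 -3.34400464e-01  2.96425276e-01]
 [-2.77759602e-01 -1.03525938e-01 -9.55056011e-01]]
[471.4778698  195.45693821]
[95.90925836 80.74999523]
[434.07493351 176.60372703]
```

View pics/w1.png

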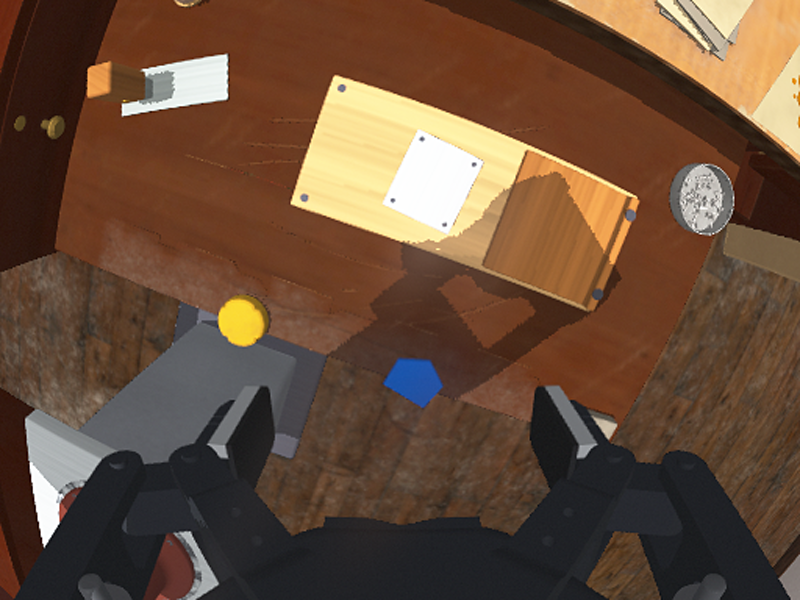

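The wrist view is sharp. The plate corners are near (418,131), (483,162), (449,232) and (384,203). The step edge runs from (526,150) to (484,266), and the trowel grip top is at (100,80). Now I compute positions from this view.

Run:
```python
from h import *
d=dict(np.load("w1.npz")); im=d["image"]; hsv=cv2.cvtColor(im,cv2.COLOR_BGR2HSV); H,S,V=cv2.split(hsv)
def quad(m,seed,z,name):
    m=m.astype(np.uint8); n,l,st,ce=cv2.connectedComponentsWithStats(m)
    k=l[seed[1],seed[0]]
    q,_=cv2.findContours((l==k).astype(np.uint8),cv2.RETR_EXTERNAL,cv2.CHAIN_APPROX_NONE)
    q=max(q,key=cv2.contourArea)
    P=np.array([onz(d,u,z,True)[:2] for u in q[:,0,:]]).astype(np.float32)*1000
    r=cv2.minAreaRect(P); print(name,'area',len(P),'ctr',np.round(r[0],1),'size',np.round(r[1],1),'ang',round(r[2],2),np.round(cv2.boxPoints(r)).tolist()); return P
for z in (.017,.021): quad((S<40)&(V>200),(277,116),z,f'plate@{z}')
quad((S<40)&(V>90),(135,50),0.002,'blade')
quad((S>20)&(H>8)&(V>95)&(H<35),(220,100),0.010,'plank')
# full-res points by hand (800 scale)
for n,p,z in [('step far',(526,150),.02),('step near',(484,266),.02),('step far',(526,150),.01),('step near',(484,266),.01),('pl0',(335,76),.01),('pl1',(290,203),.01),('scr',(341,88),.01),('scr',(304,197),.01),('bolt',(630,215),.032),('bolt',(597,294),.032),
 ('griptop',(88,64),.075),('griptop',(110,62),.075),('griptop',(112,97),.075),('griptop',(89,96),.075)]:
    print(n,z,np.round(onz(d,np.array(p)/1.5625,z,True)[:2]*1000,1))
cv2.imwrite("pics/w1c.png",cv2.resize(im[60:200,170:420],(800,448),interpolation=cv2.INTER_CUBIC))
```

```text
plate@0.017 area 176 ctr [ 558.1 -218.4] size [56.1 64.2] ang 85.09 [[524.0, -244.0], [588.0, -249.0], [592.0, -193.0], [529.0, -188.0]]
plate@0.021 area 176 ctr [ 558.1 -218.1] size [55.5 63.5] ang 85.09 [[524.0, -243.0], [587.0, -249.0], [592.0, -193.0], [529.0, -188.0]]
blade area 191 ctr [568.7  19.9] size [ 40.5 104.9] ang 21.11 [[531.0, 62.0], [569.0, -36.0], [606.0, -22.0], [569.0, 76.0]]
plank area 1825 ctr [ 511.  -199.9] size [626.7 367.4] ang 89.86 [[327.0, -513.0], [694.0, -514.0], [695.0, 113.0], [328.0, 114.0]]
step far 0.02 [ 608.3 -276.2]
step near 0.02 [ 511.4 -280. ]
step far 0.01 [ 609.6 -278.6]
step near 0.01 [ 510.1 -282.4]
pl0 0.01 [ 610.9 -118.8]
pl1 0.01 [ 504.2 -119. ]
scr 0.01 [ 603.2 -126.7]
scr 0.01 [ 512.4 -128.3]
bolt 0.032 [ 596.3 -373.5]
bolt 0.032 [ 526.5 -374.5]
griptop 0.075 [568.6  59.2]
griptop 0.075 [573.3  38. ]
griptop 0.075 [548.5  25.8]
griptop 0.075 [545.2  48.5]
```

View pics/w1c.png

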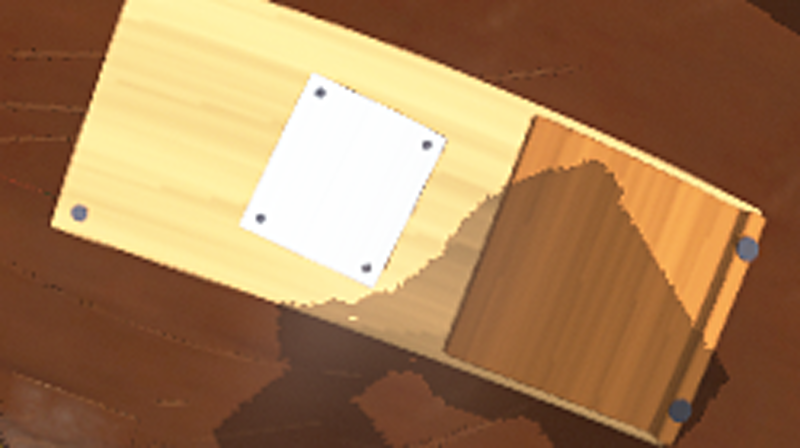

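The plate measures 56 mm along the board's x and 64 mm across it, and is yawed about 6°. The board axis is at about -89° and the step at y≈-0.279. The trowel grip is at about (0.558, 0.045), with its yaw already within 1° of the tool's y. I go over it now.

drive_tool --rows '[[[0.02,-0.028,0],0],[[0.02,-0.028,0],0],[[0.02,-0.028,0],0],[[0.02,-0.028,0],0],[[0.02,-0.028,0.02],0],[[0.02,-0.028,0.02],0],[[0.02,-0.028,0.02],0],[[0.016,-0.026,0.02],-0.01],[[0,0,0.02],0],[[0,0,0],0]]'

```text
t: 2.2
tool_pos: [0.5547, 0.0411, 0.2]
tool_rot: [-3.087, -0.573, 0.011]
contact_force: [-0.9, -0.4, -0.3]
opening: 0.0853
grip_force: 0.0
```

```bash
cat > st.py <<'E'
from h import *
o=ctrl.get_obs(); R=Ro.from_rotvec(o["tool_rot"]).as_matrix()
print('t',round(o["t"],2),'pos',np.round(o["tool_pos"]*1000,1),'yaw_y',round(np.degrees(np.arctan2(R[1,1],R[0,1])),2),'z',np.round(R[:,2],4),'F',np.round(o["contact_force"],2),'M',np.round(o["wrist_torque"],2),'open',round(o["opening"]*1000,1),'gf',round(float(np.max(o["grip_force"])),1))
E
python3 - <<'E'
exec(open('st.py').read())
d=vision.get_image("wrist"); im=d["image"]; np.savez("w2.npz",**d)
cv2.imwrite("pics/w2.png",cv2.resize(im,(800,600),interpolation=cv2.INTER_CUBIC))
for p in [(.5583,.0453,.075),(.5583,.0453,.002)]: print(proj(d,p,True)*1.5625)
E
```

```text
t 2.2 pos [554.7  41.1 200. ] yaw_y -68.96 z [-7.3e-03  2.0e-04 -1.0e+00] F [-0.88 -0.45 -0.27] M [ 0.05  0.04 -0.05] open 85.3 gf 0.0
[395.83636907 327.04017738]
[397.55084514 284.7140259 ]
```

View pics/w2.png

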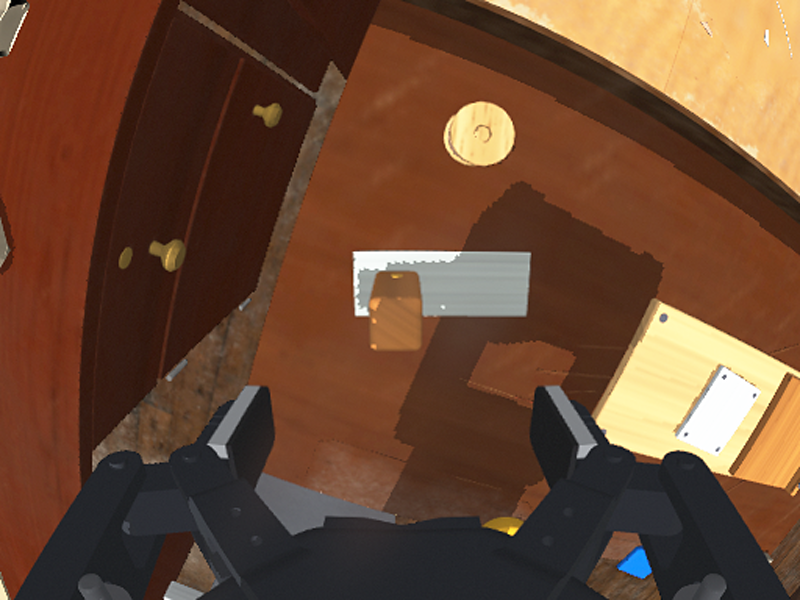

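drive_tool --rows '[[[0,0,0.02],0],[[0,0,0.02],0],[[0,0,0],0],[[0,0,0],0]]'

```text
t: 2.65
tool_pos: [0.5572, 0.0398, 0.1651]
tool_rot: [3.089, 0.57, 0.002]
contact_force: [-0.2, -0.1, -0.3]
opening: 0.0855
grip_force: 0.0
```

```bash
python3 st.py
```

```text
t 2.65 pos [557.2  39.8 165.1] yaw_y -69.11 z [ 1.e-03 -1.e-04 -1.e+00] F [-0.23 -0.07 -0.3 ] M [-0.03  0.03 -0.02] open 85.5 gf 0.0
```

drive_tool --rows '[[[0.003,-0.005,0.01],0],[[0,0,0.02],0],[[0,0,0.02],0],[[0,0,0.016],0],[[0,0,0],0],[[0,0,0],0]]'

```text
t: 3.25
tool_pos: [0.558, 0.0463, 0.0982]
tool_rot: [3.089, 0.571, 0.0]
contact_force: [1.0, -0.4, 0.2]
opening: 0.0853
grip_force: 0.0
```

```bash
python3 st.py
```

```text
t 3.25 pos [558.   46.3  98.2] yaw_y -69.04 z [ 2.e-04  0.e+00 -1.e+00] F [ 1.   -0.38  0.2 ] M [ 0.01  0.01 -0.02] open 85.3 gf 0.0
```

Closing gently, in position.

drive_tool --rows '[[[0,0,0],0],[[0,0,0],0],[[0,0,0],0],[[0,0,0],0],[[0,0,0],0],[[0,0,0],0],[[0,0,0],0],[[0,0,0],0]]' --jaw 1.0 --grip_force 40

```text
t: 4.05
tool_pos: [0.5581, 0.0461, 0.0984]
tool_rot: [3.089, 0.571, 0.001]
contact_force: [0.3, -2.9, 3.9]
opening: 0.0234
grip_force: 40.6
```

```bash
python3 st.py
```

```text
t 4.05 pos [558.1  46.1  98.4] yaw_y -69.04 z [ 8.e-04 -2.e-04 -1.e+00] F [ 0.33 -2.93  3.92] M [-0.08  0.08 -0.03] open 23.4 gf 40.6
```

drive_tool --rows '[[[0,0,-0.005],0],[[0,0,-0.015],0],[[0,0,-0.02],0],[[0,0,-0.01],0],[[0,0,0],0.116],[[0,0,0],0.116],[[0,0,0],0.116],[[0,0,0],0],[[0,0,0],0]]' --grip_force 60

```text
t: 4.95
tool_pos: [0.5577, 0.0463, 0.148]
tool_rot: [-3.141, -0.032, 0.0]
contact_force: [-0.6, 1.0, -1.8]
opening: 0.0236
grip_force: 58.8
```

```bash
python3 st.py
```

```text
t 4.95 pos [557.7  46.3 148. ] yaw_y -88.84 z [-0.e+00  1.e-04 -1.e+00] F [-0.57  0.95 -1.76] M [ 0.03 -0.02  0.01] open 23.6 gf 58.8
```

drive_tool --rows '[[[0,0.02,0],0],[[0,0.025,0],0],[[-0.001,0.025,0],0],[[-0.001,0.025,0],0],[[-0.001,0.025,0],0],[[-0.001,0.024,0],0],[[0,0,0.015],0],[[0,0,0.015],0],[[0,0,0],0],[[0,0,0],0]]'

```text
t: 5.95
tool_pos: [0.5555, -0.0967, 0.1165]
tool_rot: [-3.14, -0.03, 0.004]
contact_force: [0.4, -0.0, -0.8]
opening: 0.0236
grip_force: 59.1
```

```bash
python3 st.py
python3 - <<'E'
from h import *
d=vision.get_image("wrist"); im=d["image"]; np.savez("w3.npz",**d)
cv2.imwrite("pics/w3.png",cv2.resize(im,(800,600),interpolation=cv2.INTER_CUBIC))
for u in (0.02,0.021): print(proj(d,(.558,-.178,u),True)*1.5625,proj(d,(.558,-.1905,.019),True)*1.5625)
E
```

```text
t 5.95 pos [555.5 -96.7 116.5] yaw_y -88.89 z [-0.0026  0.0011 -1.    ] F [ 0.39 -0.   -0.78] M [ 0.06 -0.02  0.02] open 23.6 gf 59.1
[596.63375201 359.37475057] [621.50990301 357.97990902]
[597.5169407  360.33577227] [621.50990301 357.97990902]
```

View pics/w3.png

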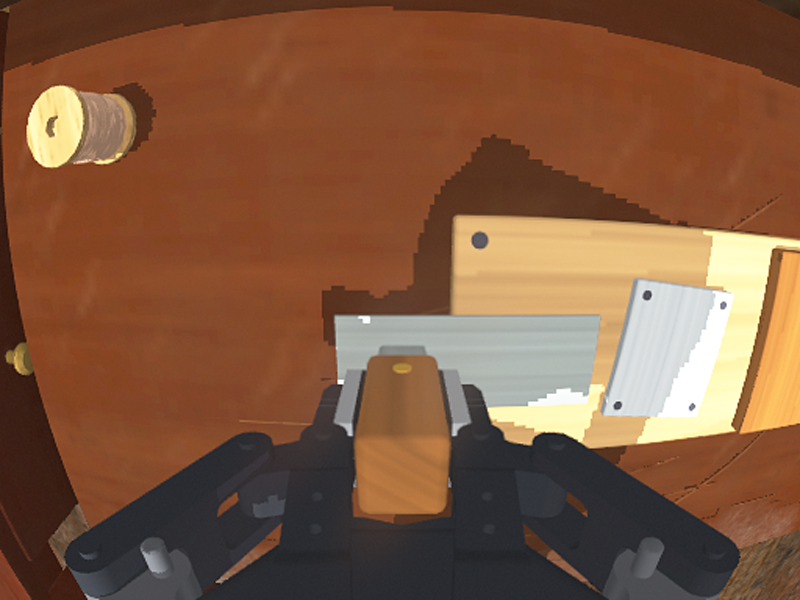

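The blade tip (598,360) is about 12 mm short of the plate's near edge (618,347), about 3 mm off to the side, and clear of everything. I shift it over and feel down to the plank.

drive_tool --rows '[[[0.002,0,0.003],0],[[0,0,0.002],0],[[0,0,0],0],[[0,0,0],0],[[0,0,0],0]]'

```text
t: 6.5
tool_pos: [0.5584, -0.0978, 0.1131]
tool_rot: [3.141, 0.028, 0.0]
contact_force: [0.8, 0.4, -1.7]
opening: 0.0235
grip_force: 59.1
```

drive_tool --rows '[[[0,0,0.001],0],[[0,0,0],0]]'

```text
t: 6.7
tool_pos: [0.5583, -0.0978, 0.1118]
tool_rot: [-3.141, -0.028, 0.0]
contact_force: [0.4, -0.4, -0.8]
opening: 0.0235
grip_force: 59.1
```

drive_tool --rows '[[[0,0,0.001],0],[[0,0,0],0]]'

```text
t: 6.9
tool_pos: [0.5582, -0.0977, 0.1107]
tool_rot: [-3.141, -0.028, 0.0]
contact_force: [0.1, 0.5, -1.2]
opening: 0.0235
grip_force: 59.1
```

drive_tool --rows '[[[0,0,0.001],0],[[0,0,0],0]]'

```text
t: 7.1
tool_pos: [0.5582, -0.0978, 0.1097]
tool_rot: [-3.141, -0.028, 0.001]
contact_force: [0.6, 0.7, -1.8]
opening: 0.0235
grip_force: 59.1
```

drive_tool --rows '[[[0,0,0.0007],0],[[0,0,0],0]]'

```text
t: 7.3
tool_pos: [0.5583, -0.0978, 0.1091]
tool_rot: [-3.141, -0.028, 0.0]
contact_force: [-1.3, -0.2, -1.4]
opening: 0.0234
grip_force: 59.1
```

drive_tool --rows '[[[0,0,0.0005],0],[[0,0,0],0]]'

```text
t: 7.5
tool_pos: [0.5583, -0.0978, 0.1086]
tool_rot: [-3.141, -0.028, 0.0]
contact_force: [0.8, 0.3, -1.4]
opening: 0.0235
grip_force: 59.1
```

drive_tool --rows '[[[0,0,0.0007],0],[[0,0,0],0]]'

```text
t: 7.7
tool_pos: [0.5583, -0.0977, 0.1079]
tool_rot: [-3.141, -0.028, 0.0]
contact_force: [-1.2, 0.7, -1.8]
opening: 0.0233
grip_force: 59.1
```

drive_tool --rows '[[[0,0,0.0007],0],[[0,0,0],0]]'

```text
t: 7.9
tool_pos: [0.5583, -0.0977, 0.1072]
tool_rot: [-3.141, -0.028, 0.0]
contact_force: [0.1, 0.1, -1.5]
opening: 0.0231
grip_force: 59.1
```

drive_tool --rows '[[[0,0,0.0006],0],[[0,0,0],0]]'

```text
t: 8.1
tool_pos: [0.5583, -0.0978, 0.1066]
tool_rot: [-3.141, -0.028, 0.0]
contact_force: [0.6, 0.0, -0.5]
opening: 0.0231
grip_force: 59.1
```

```bash
python3 st.py
python3 - <<'E'
from h import *
d=vision.get_image("wrist"); im=d["image"]; np.savez("w4.npz",**d)
# blade front/top edges extents
hsv=cv2.cvtColor(im,cv2.COLOR_BGR2HSV)
for k in ("w3.npz","w4.npz"):
    e=dict(np.load(k)); m=(cv2.cvtColor(e["image"],cv2.COLOR_BGR2HSV)[...,1]<45).astype(np.uint8)
    n,l,s,c=cv2.connectedComponentsWithStats(m); print(k,s[l[210,340]],c[l[210,340]])
E
```

```text
t 8.1 pos [558.3 -97.8 106.6] yaw_y -88.98 z [-1.e-04  0.e+00 -1.e+00] F [ 0.56  0.04 -0.48] M [0.03 0.03 0.  ] open 23.1 gf 59.1
w3.npz [   42   201   430   183 40144] [265.18381327 315.82814368]
w4.npz [   42   201   430   183 40154] [265.39801763 315.90683369]
```

```bash
cat > avg.py <<'E'
from h import *
F=[];M=[]
for i in range(5):
    vision.get_image("top"); o=ctrl.get_obs(); F.append(o["contact_force"]); M.append(o["wrist_torque"])
print('avg F',np.round(np.mean(F,0),2),'sd',np.round(np.std(F,0),2),'M',np.round(np.mean(M,0),3)); exec(open('st.py').read())
E
python3 avg.py
```

```text
avg F [-0.17 -0.05 -1.64] sd [0.59 0.39 0.36] M [-0.003  0.003 -0.01 ]
t 8.4 pos [558.4 -97.8 106.8] yaw_y -88.98 z [ 1.e-04 -0.e+00 -1.e+00] F [-0.3   0.33 -1.28] M [-0.04  0.04  0.02] open 23.1 gf 59.1
```

drive_tool --rows '[[[0,0,0.0006],0],[[0,0,0],0]]'

```text
t: 8.6
tool_pos: [0.5585, -0.0978, 0.1066]
tool_rot: [3.141, 0.028, 0.0]
contact_force: [-1.6, 0.4, 1.9]
opening: 0.0235
grip_force: 59.4
```

```bash
python3 avg.py
```

```text
avg F [-1.97  0.69  3.24] sd [0.18 0.23 1.13] M [ 0.059  0.334 -0.039]
t 8.85 pos [558.5 -97.8 106.5] yaw_y -88.98 z [ 2.e-04 -1.e-04 -1.e+00] F [-1.79  0.39  3.89] M [ 0.09  0.42 -0.05] open 23.2 gf 59.6
```

Contact is at TCP z≈106.6, so the plank top is about 8 mm above the desk. I ease up 0.5 mm and slide forward slowly.

drive_tool --rows '[[[0,0,-0.0005],0],[[0,0.004,0],0],[[0,0.005,0],0],[[0,0.005,0],0],[[0,0.004,0],0],[[0,0,0],0]]'

```text
t: 9.45
tool_pos: [0.5587, -0.1167, 0.1066]
tool_rot: [3.141, 0.027, 0.0]
contact_force: [0.4, -0.1, -0.1]
opening: 0.0234
grip_force: 59.3
```

```bash
python3 avg.py
cat > pl.py <<'E'
from h import *
import sys
def plate(z=.0175,n="top"):
    d=vision.get_image(n); im=d["image"]; hsv=cv2.cvtColor(im,cv2.COLOR_BGR2HSV)
    fish=n=="wrist"
    m=((hsv[...,1]<70)&(hsv[...,2]>90)).astype(np.uint8)
    a,b=(proj(d,(.56,y,z),fish) for y in (-.225,-.255))
    N,l,s,c=cv2.connectedComponentsWithStats(m)
    best=[k for k in range(1,N) if 150<s[k][4]<4000]
    for k in best:
        q,_=cv2.findContours((l==k).astype(np.uint8),cv2.RETR_EXTERNAL,cv2.CHAIN_APPROX_NONE); q=max(q,key=len)
        P=np.array([onz(d,u,z,fish)[:2] for u in q[:,0,:]]).astype(np.float32)*1000
        if not(480<P[:,0].mean()<640 and -330<P[:,1].mean()<-120): continue
        r=cv2.minAreaRect(P); print(n,'ctr',np.round(r[0],1),np.round(r[1],1),round(r[2],1),'y',P[:,1].min().round(1),P[:,1].max().round(1),'x',P[:,0].min().round(1),P[:,0].max().round(1))
    return d
E
python3 -c "
from pl import *
plate();d=plate(n='wrist');cv2.imwrite('pics/w5.png',cv2.resize(d['image'],(800,600)))"
```

```text
avg F [-0.09 -1.08  0.  ] sd [0.26 0.35 0.56] M [-0.14  -0.011 -0.   ]
t 9.7 pos [ 558.6 -115.9  106.6] yaw_y -88.98 z [ 0.e+00 -3.e-04 -1.e+00] F [-0.46 -1.39 -0.24] M [-0.17 -0.01  0.  ] open 23.0 gf 59.3
top ctr [ 558.  -208.8] [146.3  74.8] 76.2 y -274.2 -129.4 x 511.1 591.4
wrist ctr [ 604.5 -271.7] [20.3 55.7] 0.8 y -299.4 -243.7 x 594.4 615.0
```

drive_tool --rows '[[[0,0.004,0],0],[[0,0.005,0],0],[[0,0.005,0],0],[[0,0.005,0],0],[[0,0.004,0],0],[[0,0,0],0]]'

```text
t: 10.4
tool_pos: [0.5591, -0.1397, 0.1066]
tool_rot: [3.141, 0.027, 0.0]
contact_force: [1.9, -1.9, 0.4]
opening: 0.0234
grip_force: 59.3
```

```bash
python3 avg.py; python3 -c "
from h import *
d=vision.get_image('wrist');cv2.imwrite('pics/w5.png',cv2.resize(d['image'],(800,600),interpolation=cv2.INTER_CUBIC))"
```

```text
avg F [-0.04 -0.69  0.51] sd [0.14 0.55 0.54] M [-0.099 -0.032  0.012]
t 10.65 pos [ 559.1 -138.9  106.6] yaw_y -88.98 z [ 0.e+00 -4.e-04 -1.e+00] F [0.06 0.2  0.11] M [-0.1  -0.04  0.01] open 23.3 gf 59.3
```

View pics/w5.png

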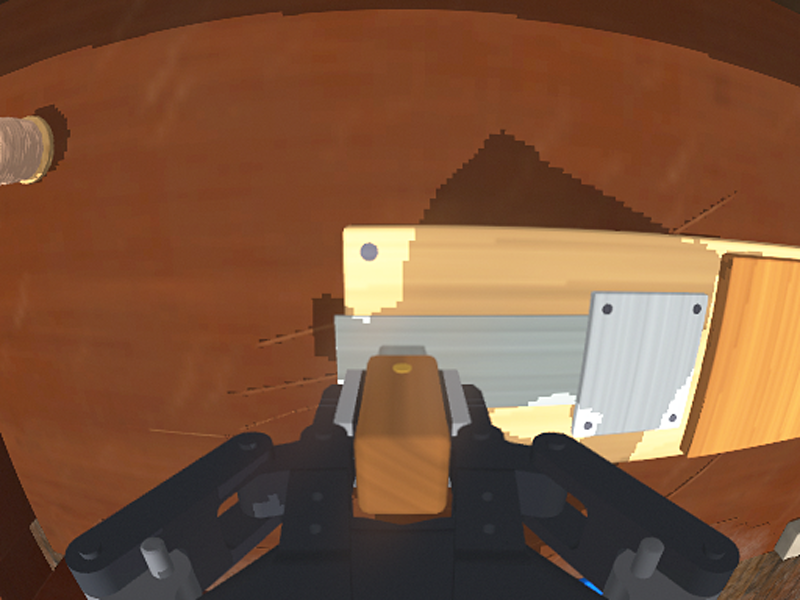

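The plate is now square to the step: near edge (591,293)–(575,436), far edge (708,294)–(665,433), step edge from (722,255) to (684,455). The blade tip is under its rim.

Run:
```python
from h import *
d=vision.get_image('wrist')
# tip position in wrist cam frame: from w3 corners
for n,p,z in [('near',(591,293),.017),('near',(575,436),.017),('far',(708,294),.017),('far',(665,433),.017),('stepTop',(726,255),.018),('stepTop',(690,455),.018),('step foot',(720,255),.008),('stepfoot',(683,455),.008),('blade corner',(600,316),.0102),('blade corner',(587,404),.0102),('blade back',(335,316),.0102)]:
    print(n,np.round(onz(d,np.array(p)/1.5625,z,True)[:2]*1000,1))
```

```text
near [ 592.  -210.1]
near [ 528.6 -213.9]
far [ 593.1 -267. ]
far [ 526.3 -261.2]
stepTop [ 610.4 -272.9]
stepTop [ 512.2 -280.7]
step foot [ 608.6 -277.7]
stepfoot [ 505.1 -284.8]
blade corner [ 580.7 -218.6]
blade corner [ 540.5 -219.7]
blade back [ 579.2 -113.4]
```

drive_tool --rows '[[[0,0.003,0],0],[[0,0.003,0],0],[[0,0.002,0],0],[[0,0,0],0]]'

```text
t: 11.15
tool_pos: [0.5592, -0.1471, 0.1066]
tool_rot: [3.141, 0.028, 0.0]
contact_force: [-0.1, -0.6, 1.1]
opening: 0.0232
grip_force: 59.4
```

drive_tool --rows '[[[0,0.001,0],0],[[0,0.001,0],0],[[0,0,0],0]]'

```text
t: 11.45
tool_pos: [0.5592, -0.1488, 0.1066]
tool_rot: [3.141, 0.028, -0.0]
contact_force: [-0.5, 1.0, -0.3]
opening: 0.0232
grip_force: 59.4
```

```bash
python3 avg.py
```

```text
avg F [0.01 0.35 0.7 ] sd [0.51 0.5  0.35] M [ 0.196 -0.027 -0.027]
t 11.7 pos [ 559.2 -148.8  106.6] yaw_y -88.98 z [ 0.e+00 -2.e-04 -1.e+00] F [-0.48  0.45  0.49] M [ 0.19 -0.04 -0.05] open 23.4 gf 59.4
```

drive_tool --rows '[[[0,0.001,0],0],[[0,0,0],0]]'

```text
t: 11.9
tool_pos: [0.5593, -0.1498, 0.1066]
tool_rot: [-3.141, -0.028, 0.0]
contact_force: [0.5, 1.1, 0.4]
opening: 0.0235
grip_force: 59.4
```

drive_tool --rows '[[[0,0.001,0],0],[[0,0,0],0]]'

```text
t: 12.1
tool_pos: [0.5593, -0.1502, 0.1066]
tool_rot: [-3.14, -0.028, 0.0]
contact_force: [-0.0, 5.5, 1.4]
opening: 0.0232
grip_force: 59.5
```

```bash
python3 avg.py
```

```text
avg F [0.26 4.65 1.65] sd [0.6  0.6  0.68] M [ 0.763 -0.013 -0.001]
t 12.35 pos [ 559.3 -150.1  106.6] yaw_y -88.97 z [-1.0e-04  1.3e-03 -1.0e+00] F [-0.31  3.57  0.7 ] M [ 0.73 -0.   -0.02] open 23.4 gf 59.5
```

The plate is against the step: Fy rose to about 4.7 N at TCP y=-150.1, so the step is at y≈-0.278. I ease off 0.5 mm and start the lift.

drive_tool --rows '[[[0,-0.0005,0],0],[[0,0,-0.002],0],[[0,0,-0.003],0],[[0,0,-0.003],0],[[0,0,-0.003],0],[[0,0,-0.002],0],[[0,0,0],0],[[0,0,0],0]]'

```text
t: 13.15
tool_pos: [0.5591, -0.1499, 0.1196]
tool_rot: [-3.14, -0.028, 0.001]
contact_force: [1.9, 3.9, -1.3]
opening: 0.0236
grip_force: 59.3
```

```bash
python3 avg.py; python3 -c "
from h import *
a=vision.get_image('scene')['image'];b=vision.get_image('wrist')['image']
a=cv2.resize(a[170:270,230:360],(400,308),interpolation=cv2.INTER_CUBIC);b=cv2.resize(b[130:300,300:512],(384,308),interpolation=cv2.INTER_CUBIC)
cv2.imwrite('pics/m1.png',np.hstack([a,b]))"
```

```text
avg F [ 1.19  5.07 -1.71] sd [0.43 0.4  0.48] M [ 1.027 -0.179  0.063]
t 13.4 pos [ 559.1 -149.9  119.5] yaw_y -88.99 z [-4.0e-04  1.1e-03 -1.0e+00] F [ 1.71  5.18 -2.42] M [ 1.03 -0.16  0.04] open 23.1 gf 59.3
```

View pics/m1.png

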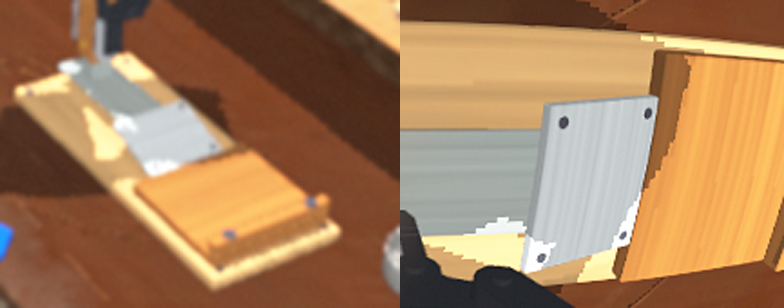

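The plate is tilted about 15° with its far edge at the step. The forward force of 5 N is a little high, so I back off slightly and continue along the arc.

drive_tool --rows '[[[0,-0.0008,0],0],[[0,0.0004,-0.003],0],[[0,0.0008,-0.0035],0],[[0,0.0014,-0.0035],0],[[0,0,0],0],[[0,0,0],0]]'

```text
t: 14.1
tool_pos: [0.5592, -0.1519, 0.1298]
tool_rot: [-3.141, -0.028, 0.0]
contact_force: [-1.5, 5.5, -0.5]
opening: 0.0229
grip_force: 59.5
```

```bash
python3 avg.py
```

```text
avg F [-1.08  5.03 -0.03] sd [0.23 0.47 0.32] M [ 0.931  0.122 -0.042]
t 14.35 pos [ 559.2 -151.8  129.4] yaw_y -88.98 z [-4.e-04  5.e-04 -1.e+00] F [-1.09  5.18  0.06] M [ 0.96  0.14 -0.05] open 23.3 gf 59.5
```

drive_tool --rows '[[[0,-0.001,0],0],[[0,0,0],0]]'

```text
t: 14.55
tool_pos: [0.5594, -0.1518, 0.1296]
tool_rot: [3.139, 0.029, 0.001]
contact_force: [-0.5, -0.8, -1.2]
opening: 0.0234
grip_force: 59.4
```

```bash
python3 avg.py
```

```text
avg F [-0.45 -0.08 -2.  ] sd [0.25 0.45 0.87] M [ 0.038 -0.028 -0.017]
t 14.8 pos [ 559.4 -151.5  129.7] yaw_y -88.98 z [ 3.e-04 -8.e-04 -1.e+00] F [-0.81  0.12 -1.26] M [ 0.02 -0.02 -0.06] open 23.8 gf 59.4
```

drive_tool --rows '[[[0,0.0014,-0.0028],0],[[0,0.0016,-0.0027],0],[[0,0.0018,-0.0026],0],[[0,0.002,-0.0025],0],[[0,0,0],0],[[0,0,0],0]]'

```text
t: 15.4
tool_pos: [0.5595, -0.158, 0.1404]
tool_rot: [3.141, 0.028, 0.001]
contact_force: [0.2, 0.6, -2.1]
opening: 0.0237
grip_force: 59.5
```

```bash
python3 avg.py; python3 -c "
from h import *
a=vision.get_image('scene')['image'];b=vision.get_image('wrist')['image']
a=cv2.resize(a[160:270,230:360],(400,338),interpolation=cv2.INTER_CUBIC);b=cv2.resize(b[120:300,300:512],(398,338),interpolation=cv2.INTER_CUBIC)
cv2.imwrite('pics/m2.png',np.hstack([a,b]))"
```

```text
avg F [ 0.35  0.21 -1.66] sd [0.43 0.43 0.48] M [ 0.061 -0.016 -0.001]
t 15.65 pos [ 559.4 -157.8  140.1] yaw_y -88.97 z [-2.e-04  1.e-04 -1.e+00] F [-0.2   0.47 -1.89] M [0.09 0.01 0.02] open 23.2 gf 59.5
```

View pics/m2.png

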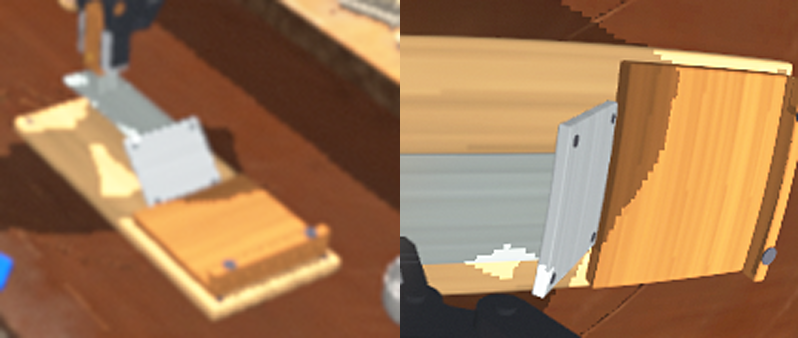

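The plate is at about 45°, foot against the step, forces near zero. I continue along the arc.

drive_tool --rows '[[[0,0.0023,-0.0025],0],[[0,0.0024,-0.0024],0],[[0,0.0026,-0.0022],0],[[0,0.0027,-0.002],0],[[0,0,0],0],[[0,0,0],0]]'

```text
t: 16.35
tool_pos: [0.5596, -0.168, 0.1494]
tool_rot: [3.141, 0.028, 0.0]
contact_force: [0.3, 0.3, -0.9]
opening: 0.0232
grip_force: 59.5
```

drive_tool --rows '[[[0,0.0029,-0.0017],0],[[0,0.0029,-0.0015],0],[[0,0.003,-0.0013],0],[[0,0.003,-0.0011],0],[[0,0,0],0],[[0,0,0],0]]'

```text
t: 16.95
tool_pos: [0.5598, -0.1798, 0.155]
tool_rot: [-3.141, -0.028, -0.0]
contact_force: [-0.0, 0.1, -1.9]
opening: 0.0232
grip_force: 59.5
```

```bash
python3 avg.py
```

```text
avg F [ 0.41  0.04 -1.68] sd [0.18 0.48 0.37] M [ 0.051  0.019 -0.036]
t 17.2 pos [ 559.7 -179.5  154.8] yaw_y -88.97 z [-2.e-04  1.e-04 -1.e+00] F [ 0.71  0.34 -1.62] M [ 0.07 -0.   -0.  ] open 23.2 gf 59.5
```

```bash
cat > chk.py <<'E'
from h import *
def chk(s,h,names=("scene","wrist")):
    for n in names:
        d=vision.get_image(n); im=d["image"]; S=cv2.cvtColor(im,cv2.COLOR_BGR2HSV)[...,1]
        for x in (.535,.56,.584):
            out=[]
            for dh in (12,6,3,0,-3,-6,-12,-20):
                u=proj(d,(x,(-277.9-s)/1000,.008+(h+dh)/1000),n=="wrist").round().astype(int)
                out.append((dh,int(S[u[1],u[0]]) if 0<=u[0]<512 and 0<=u[1]<384 else None))
            print(n,x,u,out)
E
python3 -c "
from chk import *
chk(-14.5,55.4)"
```

```text
scene 0.535 [280 213] [(12, 13), (6, 12), (3, 8), (0, 9), (-3, 11), (-6, 13), (-12, 7), (-20, 6)]
scene 0.56 [289 210] [(12, 10), (6, 12), (3, 11), (0, 9), (-3, 8), (-6, 7), (-12, 6), (-20, 8)]
scene 0.584 [298 207] [(12, 173), (6, 43), (3, 3), (0, 10), (-3, 14), (-6, 12), (-12, 8), (-20, 8)]
wrist 0.535 [371 256] [(12, 172), (6, 179), (3, 184), (0, 35), (-3, 4), (-6, 0), (-12, 10), (-20, 13)]
wrist 0.56 [376 225] [(12, 169), (6, 171), (3, 169), (0, 10), (-3, 12), (-6, 11), (-12, 10), (-20, 11)]
wrist 0.584 [381 192] [(12, 169), (6, 168), (3, 166), (0, 179), (-3, 11), (-6, 9), (-12, 9), (-20, 10)]
```

Colours along the predicted top edge match, so the plate is at about 75° as expected. Bringing it upright.

drive_tool --rows '[[[0,0.003,-0.0007],0],[[0,0.003,-0.0005],0],[[0,0.003,-0.0003],0],[[0,0.0025,-0.0001],0],[[0,0.002,0],0],[[0,0,0],0],[[0,0,0],0]]'

```text
t: 18.0
tool_pos: [0.56, -0.1932, 0.1564]
tool_rot: [-3.141, -0.028, 0.0]
contact_force: [0.1, 0.3, -1.4]
opening: 0.0233
grip_force: 59.5
```

```bash
python3 avg.py; python3 -c "
from chk import *
chk(0,56,('wrist',))"
```

```text
avg F [-0.06 -0.35 -1.4 ] sd [0.44 0.5  0.82] M [ 0.049 -0.014 -0.007]
t 18.25 pos [ 560.  -193.   156.5] yaw_y -88.97 z [-1.e-04  0.e+00 -1.e+00] F [-0.55 -0.1  -1.26] M [ 0.08 -0.01 -0.01] open 23.4 gf 59.5
wrist 0.535 [372 256] [(12, 177), (6, 171), (3, 179), (0, 9), (-3, 10), (-6, 0), (-12, 10), (-20, 11)]
wrist 0.56 [377 224] [(12, 168), (6, 168), (3, 172), (0, 34), (-3, 11), (-6, 10), (-12, 12), (-20, 11)]
wrist 0.584 [382 192] [(12, 168), (6, 169), (3, 172), (0, 137), (-3, 11), (-6, 9), (-12, 10), (-20, 10)]
```

Upright. I nudge it over slowly.

drive_tool --rows '[[[0,0.0015,0],0],[[0,0.0015,0],0],[[0,0.0015,0],0],[[0,0.0015,0],0],[[0,0,0],0]]'

```text
t: 18.8
tool_pos: [0.5602, -0.1994, 0.1565]
tool_rot: [3.141, 0.027, 0.0]
contact_force: [0.3, -0.4, -1.0]
opening: 0.0232
grip_force: 59.5
```

```bash
python3 avg.py; python3 -c "
from chk import *
chk(6,55.5,('wrist',))
d=vision.get_image('wrist');S=cv2.cvtColor(d['image'],cv2.COLOR_BGR2HSV)[...,1]; print(S[224,360:480:4])"
```

```text
avg F [ 0.01 -0.23 -1.02] sd [0.3  0.36 0.5 ] M [ 0.004 -0.007 -0.004]
t 19.05 pos [ 560.1 -199.1  156.5] yaw_y -88.98 z [-0.  0. -1.] F [ 0.27  0.26 -1.93] M [-0.   -0.02  0.04] open 23.5 gf 59.5
wrist 0.535 [371 255] [(12, 171), (6, 173), (3, 3), (0, 11), (-3, 9), (-6, 8), (-12, 11), (-20, 13)]
wrist 0.56 [377 224] [(12, 167), (6, 171), (3, 122), (0, 14), (-3, 10), (-6, 11), (-12, 8), (-20, 13)]
wrist 0.584 [382 192] [(12, 167), (6, 169), (3, 176), (0, 12), (-3, 9), (-6, 10), (-12, 12), (-20, 8)]
[ 13  13  13  11  13  13  11   9 186 169 169 170 168 168 164 165 165 163
 161 165 166 166 166 166 165 161 168 172 172 169]
```

drive_tool --rows '[[[0,0.0015,0],0],[[0,0.0015,0],0],[[0,0.0015,0],0],[[0,0.0015,0],0],[[0,0,0],0]]'

```text
t: 19.65
tool_pos: [0.5603, -0.2054, 0.1565]
tool_rot: [3.141, 0.028, 0.0]
contact_force: [0.4, 0.1, -0.9]
opening: 0.0235
grip_force: 59.5
```

```bash
cat > see.py <<'E'
from h import *
exec(open('st.py').read())
d=vision.get_image('wrist');S=cv2.cvtColor(d['image'],cv2.COLOR_BGR2HSV)[...,1]
for r in (195,224,250): print(r,''.join('#' if v<70 else '.' for v in S[r,340:512:2]))
E
python3 see.py
```

```text
t 19.65 pos [ 560.3 -205.4  156.5] yaw_y -89.0 z [ 1.e-04 -1.e-04 -1.e+00] F [ 0.4   0.1  -0.95] M [-0.   -0.01 -0.02] open 23.5 gf 59.5
195 ################################......................................................
224 #############################.........................................................
250 ###########################..........................####.............................
```

drive_tool --rows '[[[0,0.0015,0],0],[[0,0.0015,0],0],[[0,0.0015,0],0],[[0,0.0015,0],0],[[0,0,0],0]]'

```text
t: 20.2
tool_pos: [0.5604, -0.2114, 0.1565]
tool_rot: [3.141, 0.028, 0.0]
contact_force: [0.5, 0.4, -0.8]
opening: 0.0232
grip_force: 59.5
```

```bash
python3 see.py
```

```text
t 20.2 pos [ 560.4 -211.4  156.5] yaw_y -89.0 z [ 1.e-04 -1.e-04 -1.e+00] F [ 0.55  0.39 -0.83] M [ 0.03 -0.06 -0.02] open 23.2 gf 59.5
195 ##########################............................................................
224 ########################..............................................................
250 ###################................................####...............................
```

```bash
cat > asc.py <<'E'
from h import *
import sys
n=sys.argv[1]; x0,x1,y0,y1,st=map(int,sys.argv[2:7])
d=vision.get_image(n); hsv=cv2.cvtColor(d["image"],cv2.COLOR_BGR2HSV)
for y in range(y0,y1,st):
    print(y,''.join(('#' if p[2]>200 else '+' if p[2]>90 else '@') if p[1]<60 else ('y' if p[0]>20 else 'o' if p[2]>150 else '.') for p in hsv[y,x0:x1:max(1,st//2)]))
def w(s,h,x): return proj(d,(x,(-277.9-s)/1000,.008+h/1000),n=="wrist").round().tolist()
print('block top step corners',w(0,10,.51),w(0,10,.61),'rear',w(92,10,.51),w(92,10,.61))
E
python3 asc.py scene 255 365 165 265 3; python3 asc.py top 260 345 140 205 3
```

```text
165 .............@@..oooo.@@@@....@@@@@@@@@@@@...............................oooooooooooooooooooooooo+++####+++++o
168 .............++.ooooo.@@@@...@@@@@@@@@@@......................................ooooooooooooooooooooooooooooo###
171 .............++.ooooo..@@@@@@@@@@@@@@@@...........................................oooooooooooooooooooooyy##yo#
174 .............++oooooo.++@@@@@@@.......................................................oooooooooooooooooooo###y
177 .............++.ooooo++++@@@@@@...........................................................ooooooooooooooooooy#
180 .............+..ooooo++++@@@@@.................................................................ooooooooooooooo
183 ...............ooooo.++++@@@@@.....................................................................ooooooooooo
186 .................oooo++++++++..........................................................................ooooooo
189 .......oo######+++++++++++++................................................................................oo
192 oooyyyyyyyo++++++++++++++++++++..............................
[... 4265 characters left out ...]
ooo...oooooooyyyy#yyoooooooooooooooooooooooooooooooooooooooooyyo........
188 .ooooooooooooo...ooooooooooooooooooooooooooooooooooooooooooooooooooooooooooyo........
191 .oooooooooooo..oooooooooooooooooooooooooooooooooooyyyyyyyyyyyyyyyyyyyyyyyyyyo........
194 .oooooooooo..........................................................................
197 .ooooooooo...........................................................................
200 .ooooooo.............................................................................
203 .....................................................................................
block top step corners [293.0, 190.0] [291.0, 151.0] rear [330.0, 189.0] [328.0, 150.0]
```

The plate has gone over, with its far edge now about 35 mm onto the block. I back off to measure how it lies.

drive_tool --rows '[[[0,-0.01,-0.005],0],[[0,-0.02,-0.005],0],[[0,-0.02,-0.005],0],[[0,-0.02,0],0],[[0,-0.01,0],0],[[0,0,0],0],[[0,0,0],0]]'

```text
t: 21.05
tool_pos: [0.559, -0.1312, 0.1716]
tool_rot: [3.141, 0.029, 0.0]
contact_force: [0.7, 1.0, -1.3]
opening: 0.0235
grip_force: 59.4
```

```bash
python3 see.py; python3 asc.py top 270 345 146 198 2;  python3 asc.py wrist 360 512 150 300 6
```

```text
t 21.05 pos [ 559.  -131.2  171.6] yaw_y -88.95 z [ 1.e-04 -4.e-04 -1.e+00] F [ 0.68  0.97 -1.32] M [ 0.01 -0.03 -0.01] open 23.5 gf 59.4
195 ..................................##########################..........................
224 #####################..........##########################.............................
250 ###################......##...........................................................
146 ...........................................................................
148 ...........................................................o...............
150 ..........................oooooooooooooooooooooooooooooooooooyyo...........
152 ooooooooooooooooooooooooooooooooooooooooooooooooooooooooooooooyo...........
154 ooooooooooooooooooooooooooooooooooooooooooooooooooooooooooo+++oo...........
156 oooooooooooooooooooooooooooooooooooooooooooooooooooooooooooooooo...........
158 oooooooooooooo####+##+###############oooooooooooooooooooooooooooo..........
160 oooooooooooooo+######################ooooooooooooooooooooooooooyo..........
162 oooooooooooooo+##+###################oooooooo
[... 2266 characters left out ...]
 +++++++ooooo#y+###############oooooooyoooo.ooy.....
240 +++++++oooo######..oooooooooooooooooooooooo.++.....
246 ++++++oooo#yyyyyy.oooooooooooooooooooooooo.oy......
252 ##++++oooyyyyyyyy.ooooooo.o................o.......
258 ####++.............................................
264 ...................................................
270 ...................................................
276 ...................................................
282 @@@................................................
288 @@@@@@@............................................
294 @@@@@@@@@@.........................................
block top step corners [411.0, 255.0] [429.0, 149.0] rear [479.0, 249.0] [500.0, 157.0]
```

```bash
cat > pm.py <<'E'
from h import *
def meas():
  for n in ("top","wrist"):
    d=vision.get_image(n); im=d["image"]; hsv=cv2.cvtColor(im,cv2.COLOR_BGR2HSV)
    m=((hsv[...,1]<60)&(hsv[...,2]>90)).astype(np.uint8); N,l,s,c=cv2.connectedComponentsWithStats(m)
    k0=[k for k in range(1,N) if s[k][4]>150]
    for k in k0:
        q,_=cv2.findContours((l==k).astype(np.uint8),cv2.RETR_EXTERNAL,cv2.CHAIN_APPROX_NONE); q=max(q,key=len)
        for z in (.018,.023):
            P=np.array([onz(d,u,z,n=="wrist")[:2] for u in q[:,0,:]])*1000
            x,sv=P[:,0],-277.9-P[:,1]
            if not(530<x.mean()<590 and -20<sv.mean()<80): continue
            r=cv2.minAreaRect(np.c_[sv,x].astype(np.float32)); print(n,z,'ctr s,x',np.round(r[0],1),np.round(r[1],1),round(r[2],1),'s',np.percentile(sv,[0,25,75,100]).round(1),'x',x.min().round(1),x.max().round(1))
meas()
E
python3 pm.py
```

```text
top 0.018 ctr s,x [  9.3 561.9] [56.6 66.3] 1.4 s [-19.2 -17.   35.4  37.6] x 528.3 594.8
top 0.023 ctr s,x [  8.6 560.6] [56.3 65.9] 1.4 s [-19.7 -17.5  34.6  36.8] x 527.2 593.3
wrist 0.018 ctr s,x [  7.7 555.5] [67.9 75.7] 0.9 s [-25.7 -17.5  37.5  42. ] x 517.1 593.4
wrist 0.023 ctr s,x [  4.2 557.3] [66.4 74. ] 0.9 s [-28.4 -20.4  33.3  37.8] x 519.8 594.3
```

The plate lies flat, pad up, spanning s≈-18…+37 mm about the step. That leaves a third of it overhanging the step, so I'll push it gently all the way on with the blade held just above block height.

drive_tool --rows '[[[0.0015,0,0.01],0],[[0,0,0.02],0],[[0,0,0.015],0],[[0,0,0.008],0],[[0,0.01,0],0],[[0,0.012,0],0],[[0,0.01,0],0],[[0,0.006,0],0],[[0,0,0],0],[[0,0,0],0]]'

```text
t: 22.3
tool_pos: [0.5612, -0.1694, 0.1189]
tool_rot: [3.141, 0.027, 0.001]
contact_force: [0.1, -0.2, -1.3]
opening: 0.0235
grip_force: 59.5
```

```bash
python3 avg.py; python3 pm.py
```

```text
avg F [-0.64  0.26 -1.26] sd [0.18 0.17 0.26] M [ 0.015 -0.013  0.01 ]
t 22.55 pos [ 561.1 -168.8  118.5] yaw_y -88.95 z [-1.e-04  1.e-04 -1.e+00] F [-0.66  0.06 -0.88] M [-0.01 -0.04  0.01] open 23.1 gf 59.5
top 0.018 ctr s,x [  9.1 562.5] [64.1 56.9] 88.8 s [-19.2 -17.   35.4  37.6] x 529.9 594.8
top 0.023 ctr s,x [  8.5 561.1] [63.7 56.6] 88.8 s [-19.7 -17.5  34.6  36.8] x 528.7 593.3
wrist 0.018 ctr s,x [ 11.8 560.1] [59.6 66.8] 0.9 s [-18.4 -17.1  40.4  41.9] x 526.5 593.5
wrist 0.023 ctr s,x [  8.2 562.3] [57.9 64.8] 0.9 s [-21.1 -19.9  35.9  37.4] x 529.8 594.8
```

drive_tool --rows '[[[0,0.003,0],0],[[0,0.003,0],0],[[0,0.003,0],0],[[0,0.003,0],0],[[0,0.003,0],0],[[0,0.003,0],0],[[0,0.003,0],0],[[0,0.002,0],0],[[0,0,0],0],[[0,0,0],0]]'

```text
t: 23.65
tool_pos: [0.5615, -0.1922, 0.1185]
tool_rot: [3.141, 0.028, -0.0]
contact_force: [0.5, -0.3, -1.3]
opening: 0.0235
grip_force: 59.5
```

```bash
python3 avg.py; python3 pm.py
```

```text
avg F [ 0.16  0.13 -1.19] sd [0.4  0.36 0.18] M [ 0.037  0.007 -0.003]
t 23.9 pos [ 561.5 -192.   118.5] yaw_y -88.97 z [-0.  0. -1.] F [-0.25  0.58 -1.3 ] M [ 0.05 -0.02 -0.01] open 23.0 gf 59.5
top 0.018 ctr s,x [  2.4 562.6] [64.1 98.8] 88.8 s [-47.3 -19.1  44.6  51.5] x 529.7 594.7
top 0.023 ctr s,x [  1.8 561.3] [63.7 98.2] 88.8 s [-47.7 -19.6  43.7  50.5] x 528.5 593.2
```

drive_tool --rows '[[[0,0.003,0],0],[[0,0.003,0],0],[[0,0.003,0],0],[[0,0.003,0],0],[[0,0.001,0],0],[[0,0,0],0],[[0,-0.005,0],0],[[0,-0.015,0],0],[[0,-0.02,0],0],[[0,0,0],0]]'

```text
t: 25.0
tool_pos: [0.5606, -0.1623, 0.1181]
tool_rot: [-3.14, -0.032, 0.002]
contact_force: [-0.5, 0.6, -1.6]
opening: 0.0231
grip_force: 59.4
```

```bash
python3 avg.py; python3 pm.py
```

```text
avg F [ 0.19 -0.13 -0.95] sd [0.64 0.41 0.22] M [-0.003 -0.015 -0.007]
t 25.25 pos [ 561.2 -165.3  118.7] yaw_y -88.98 z [ 3.e-04 -3.e-04 -1.e+00] F [-0.31  0.2  -1.2 ] M [-0.    0.   -0.01] open 23.3 gf 59.4
top 0.018 ctr s,x [ 35.4 562.6] [57.3 66.1] 0.9 s [ 7.   9.9 61.7 64.2] x 529.7 596.0
top 0.023 ctr s,x [ 34.6 561.2] [57.  65.7] 0.9 s [ 6.4  9.2 60.7 63.3] x 528.5 594.5
wrist 0.018 ctr s,x [ 38.9 560.5] [60.3 66.8] 1.0 s [ 8.3  9.6 67.8 69.5] x 526.7 594.0
wrist 0.023 ctr s,x [ 34.5 562.7] [58.6 64.9] 1.0 s [ 4.8  6.  62.5 64.1] x 529.9 595.3
```

Run:
```python
from h import *
d=vision.get_image("top")
for n,p in dict(wax=(348,376),chalk=(453,374),deskfrontL=(208,384),deskfrontR=(590,376),boardnearL=(357,306),boardnearR=(525,300)).items(): print(n,np.round(onz(d,np.array(p)/1.5625,.008)*1000,0))
```

```text
wax [ 392. -105.    8.]
chalk [ 391. -267.    8.]
deskfrontL [384. 109.   8.]
deskfrontR [ 384. -478.    8.]
boardnearL [ 501. -120.    8.]
boardnearR [ 505. -386.    8.]
```

drive_tool --rows '[[[0,0,-0.015],0],[[0,0,-0.015],0],[[-0.015,0,0],0],[[-0.025,0,0],0],[[-0.025,0,0],0],[[-0.025,0,0],0],[[-0.013,0,0],0],[[0,0,0.015],0],[[0,0,0.015],0],[[0,0,0],0]]'

```text
t: 26.4
tool_pos: [0.4573, -0.1668, 0.1182]
tool_rot: [-3.141, -0.027, 0.002]
contact_force: [-1.0, -0.6, -1.9]
opening: 0.0234
grip_force: 59.5
```

drive_tool --rows '[[[0,0,0.01],0],[[0,0,0.006],0],[[0,0,0],0],[[0,0,0],0]]'

```text
t: 26.8
tool_pos: [0.4582, -0.167, 0.1026]
tool_rot: [-3.141, -0.028, -0.0]
contact_force: [0.7, -0.0, -1.6]
opening: 0.0235
grip_force: 59.5
```

```bash
python3 avg.py
```

```text
avg F [ 0.05 -0.02 -1.33] sd [0.2  0.52 0.41] M [-0.011  0.007  0.009]
t 27.05 pos [ 458.3 -167.1  102.9] yaw_y -88.98 z [ 6.e-04 -3.e-04 -1.e+00] F [ 0.01 -0.02 -2.08] M [0.04 0.   0.01] open 23.2 gf 59.5
```

drive_tool --rows '[[[0,0,0.0015],0],[[0,0,0.0015],0],[[0,0,0],0],[[0,0,0],0]]'

```text
t: 27.45
tool_pos: [0.458, -0.1669, 0.0994]
tool_rot: [-3.141, -0.028, 0.0]
contact_force: [-0.3, -0.2, -0.9]
opening: 0.0235
grip_force: 59.5
```

drive_tool --rows '[[[0,0,0.0006],0],[[0,0,0],0],[[0,0,0],0]]'

```text
t: 27.75
tool_pos: [0.4581, -0.167, 0.0989]
tool_rot: [3.141, 0.028, -0.0]
contact_force: [-0.0, 0.1, -1.1]
opening: 0.0233
grip_force: 59.5
```

```bash
python3 avg.py
```

```text
avg F [-0.16 -0.14 -1.65] sd [0.55 0.34 0.31] M [ 0.012  0.01  -0.008]
t 28.0 pos [ 458.1 -167.    98.9] yaw_y -88.98 z [ 0.  0. -1.] F [-0.05 -0.77 -1.67] M [-0.    0.03 -0.02] open 23.5 gf 59.5
```

drive_tool --rows '[[[0,0,0.0004],0],[[0,0,0],0],[[0,0,0],0]]'

```text
t: 28.3
tool_pos: [0.458, -0.167, 0.0985]
tool_rot: [-3.141, -0.028, 0.0]
contact_force: [-1.1, -0.7, -0.9]
opening: 0.0233
grip_force: 59.5
```

drive_tool --rows '[[[0,0,0.0004],0],[[0,0,0],0],[[0,0,0],0]]'

```text
t: 28.6
tool_pos: [0.4582, -0.167, 0.0985]
tool_rot: [-3.141, -0.028, -0.0]
contact_force: [-1.9, 0.1, 3.0]
opening: 0.0231
grip_force: 60.1
```

```bash
python3 avg.py
```

```text
avg F [-2.27  0.78  4.13] sd [0.51 0.39 0.36] M [0.266 0.377 0.048]
t 28.85 pos [ 458.2 -167.    98.5] yaw_y -88.98 z [ 0. -0. -1.] F [-3.19  0.12  4.08] M [0.32 0.41 0.09] open 23.0 gf 60.3
```

drive_tool --rows '[[[0,0,-0.0004],0],[[0,0,0],0],[[0,0,0],0]]' --grip_force 20

```text
t: 29.15
tool_pos: [0.4581, -0.167, 0.0985]
tool_rot: [3.141, 0.028, 0.001]
contact_force: [-1.0, 0.5, 1.2]
opening: 0.0233
grip_force: 59.9
```

drive_tool --rows '[[[0,0,0],0],[[0,0,0],0],[[0,0,0],0],[[0,0,0],0],[[0,0,0],0],[[0,0,0],0],[[0,0,0],0]]' --jaw 0.0

```text
t: 29.85
tool_pos: [0.4581, -0.1669, 0.0985]
tool_rot: [-3.141, -0.028, 0.0]
contact_force: [-0.2, -0.9, 0.6]
opening: 0.0857
grip_force: 0.0
```

drive_tool --rows '[[[0,0,-0.01],0],[[0,0,-0.02],0],[[0,0,-0.03],0],[[0,0,-0.03],0],[[0,0,-0.03],0],[[0,0,-0.03],0],[[0,0,-0.03],0],[[0,0,-0.02],0],[[0,0,0],0],[[0,0,0],0]]'

```text
t: 30.85
tool_pos: [0.458, -0.1669, 0.2986]
tool_rot: [3.141, 0.028, 0.001]
contact_force: [-0.4, -1.0, -0.2]
opening: 0.0852
grip_force: 0.0
```

```bash
python3 st.py; python3 pm.py
python3 - <<'E'
from h import *
d=vision.get_image("wrist"); hsv=cv2.cvtColor(d["image"],cv2.COLOR_BGR2HSV)
m=((hsv[...,1]<60)&(hsv[...,2]>80)).astype(np.uint8); N,l,s,c=cv2.connectedComponentsWithStats(m)
for k in range(1,N):
    if s[k][4]<300: continue
    q,_=cv2.findContours((l==k).astype(np.uint8),cv2.RETR_EXTERNAL,cv2.CHAIN_APPROX_NONE); q=max(q,key=len)
    P=np.array([onz(d,u,.002,True)[:2] for u in q[:,0,:]]).astype(np.float32)*1000
    r=cv2.minAreaRect(P); print(s[k],np.round(r[0],1),np.round(r[1],1),round(r[2],1))
E
python3 asc.py top 140 390 110 255 5
```

```text
t 30.85 pos [ 458.  -166.9  298.6] yaw_y -88.98 z [ 6.e-04 -3.e-04 -1.e+00] F [-0.43 -1.02 -0.18] M [ 0.02  0.02 -0.02] open 85.2 gf 0.0
top 0.018 ctr s,x [ 37.  563.2] [66.7 54.9] 88.8 s [ 8.9 23.2 62.  64.2] x 529.7 596.0
top 0.023 ctr s,x [ 36.2 561.9] [66.3 54.6] 88.8 s [ 8.3 22.5 61.1 63.3] x 528.5 594.5
wrist 0.018 ctr s,x [ 37.7 562.4] [58.  65.2] 0.8 s [ 8.4 10.2 65.5 66.9] x 529.8 595.3
wrist 0.023 ctr s,x [ 35.6 562. ] [57.2 64.2] 0.8 s [ 6.7  8.5 62.9 64.4] x 529.8 594.5
[ 442   24   41   46 1432] [ 648.6 -457.4] [66.9 81.6] 16.0
[ 359   62   43   56 2179] [ 563.8 -322.6] [67.6 60.4] 1.0
[ 237  151   85   31 2120] [ 459.4 -194.4] [ 38.9 106.7] 1.3
[432 201  29  20 517] [ 401.2 -455. ] [54.7 31.2] 89.6
[ 132  218  127  125 8338] [272.1 -72.3] [231.6 197.7] 5.3
[349 247  34  47 489] [ 308.7 -334. ] [99.3 24.7] 29.9
[  99  340   34   44 1018] [ 57.8 117.3] [ 66.3 177.9] 65.8
110 ..........................ooooooooo..oooooooooooo............................................................................
115 .........................oooooooo...oooooooooooooooooo................
[... 2953 characters left out ...]
................oooooooooo...............+yy...............................+#########.......
235 ....ooooooooooooooooooooooooooo.......oyyyyyyy..ooooooooo.............@yyyyyyyyy............................+#########.......
240 ..oooooooooooooooooooooooooooooooooo.oyyyyyyyyoooooooooo..............yyyyyyyyyy+............................................
245 o#o...ooooooooooooooooooooooooooooooooooyyyyyoooooooooo...............yyyyyyyyyy.............................................
250 ooooo#o....oooooooooooooooooooooooooooooooooooooooooo........................................................................
block top step corners [293.0, 190.0] [291.0, 151.0] rear [330.0, 189.0] [328.0, 150.0]
```

```bash
python3 -c "
from station import ctrl
print(ctrl.finish_job())"
```

```text
the job is handed in; nothing more can be done
None
```

The job is handed in (verdict not shown): by image measurement the press plate is turned over and lies flat, fully on top of the stop block, and the trowel stands flat on the desk beside the board; pad-up is inferred from the turn, as I had used my ten pictures before the plate went over.

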